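Fetch the bottom component tray and rebuild the stack

TASK

I need the deep component tray at the bottom of the stack on the sloping rack: lift off the two shallow trays, stand them next to each other on the cork board, and then stand the deep tray flat in the middle of the black rubber mat. After that put the shallow trays back on the sloping deck, nested in the same order as before, with the lower one square and snug against the aluminium stop at the foot of the slope. The stop is only clamped by friction, so feel for it and do not push it along; set the trays down without dropping them and leave everything else on the bench alone.

Things in the scene. Friction and masses are not known exactly. Their poses are not given: they have to be found in the camera images.
- rack: Fixed sloping rack. Origin on the bench under the deck's middle; z up, x level, pointing uphill, away from the robot give or take its yaw. Rubber-topped deck rises 25 degrees along +x, 240 mm along the slope, 90 mm wide (y), no side walls; middle of its top 85 mm straight above the origin; its normal is (-0.423, 0, 0.906) in this frame. Trays put on it stay, they do not slide.
- stop_face (a point): On the stop's uphill face, middle of its lower edge, on the deck: x up the slope, y across, z along the deck's normal. The stop is an aluminium bar 86 mm wide, 22 high, 12 thick, downhill of this point, 75 to 105 mm downhill of the deck's middle; its clamp slips under about 20 N. A tray whose end wall touches it has its origin at x = 75 mm here. The poses are too coarse for this: find it by touch.
- tray_top: Top tray: open, grey, 150 long (x), 60 wide (y), 40 mm high (z); origin at the centre of its underside. One cross wall, 4 mm walls; contents stay below 30 mm. Foot 5 mm high, 136 x 46 mm (lower half 129 x 39), drops into the mouth (142 x 52 mm) of the tray below, till its 150 x 60 body rests on that rim. 0.17 to 0.34 kg. Grip it across its width at mid length.
- tray_mid: Middle tray: as tray_top but with two cross walls (three compartments). Same origin and axes. With tray_top nested on it, tray_top's origin is 35 mm along z from this origin. At the start it sits in the deep tray, its origin 55 mm along z from that tray's. 0.18 to 0.37 kg.
- tray_deep: Bottom tray, the wanted one: as tray_top (same plan, foot, walls) but 60 mm high, no cross walls, a finned aluminium heat sink inside, below 41 mm. Origin at the centre of its underside; at the start x points up the slope and z along the deck's normal, and it stands on the deck uphill of the stop, 25 to 55 mm off it. 0.29 to 0.59 kg.
- board: Cork board lying fixed on the bench, 180 mm (x) by 200 mm (y), 6 mm thick, origin at the centre of its underside. Left or right of the rack, changing places with the mat.
- mat: Black rubber mat lying fixed on the bench, 180 mm (x) by 170 mm (y), 4 mm thick, origin at the centre of its underside.
- multimeter: Bystander, loose: black multimeter lying flat, 150 x 75 x 40 mm, between the robot and the rack. Origin at the centre of its underside.
- spool: Bystander, loose: black wire spool standing upright, 60 mm across, 50 mm high. Origin at the centre of its underside.
- flux_tin: Bystander, loose: round steel tin, 60 mm across, 50 mm high. Origin at the centre of its underside.
- heatsink: Bystander, loose: finned aluminium heat sink, 80 x 60 x 32 mm, at the back. Origin at the centre of its underside.
- spanner: Bystander, loose: spanner lying on the bench at the back. Origin on the bench under it.
Not all that is in view belongs to the job. What is shaped like the tray_top but green or pink is not meant.

How it is judged:
On the way, in this order (a step that is already met when the one before it is completed fails the run):
1. both shallow trays stand flat next to each other on the cork board, let go (x of tray_top in the frame of board between -0.09 and 0.09 m and y of tray_top in the frame of board between -0.1 and 0.1 m and z of tray_top in the frame of board between 0.002 and 0.01 m and angle between each of tray_top, tray_mid's own z axis and vertical below 0.05 rad and contact force between the fingers and tray_top below 0.1 N and x of tray_mid in the frame of board between -0.09 and 0.09 m and y of tray_mid in the frame of board between -0.1 and 0.1 m and z of tray_mid in the frame of board between 0.002 and 0.01 m and contact force between the fingers and tray_mid below 0.1 N), for 0.2 s.
2. the deep tray stands flat in the middle of the mat, let go (x of tray_deep in the frame of mat between -0.045 and 0.045 m and y of tray_deep in the frame of mat between -0.045 and 0.045 m and z of tray_deep in the frame of mat between 0 and 0.008 m and angle between tray_deep's own z axis and vertical below 0.05 rad and contact force between the fingers and tray_deep below 0.1 N), for 0.2 s.
At the end, for the whole second after the job is handed in: Deep tray flat on the mat, within 45 mm of its middle; tray_mid on the deck, end wall within 2.8 mm of the stop, within 16 mm of its middle and 0.06 rad of square; tray_top nested fully down in tray_mid (35 mm above it within 2.5 mm); all at rest (x of tray_deep in the frame of mat between -0.045 and 0.045 m and y of tray_deep in the frame of mat between -0.045 and 0.045 m and z of tray_deep in the frame of mat between 0 and 0.008 m and angle between tray_deep's own z axis and vertical below 0.05 rad and x of tray_mid in the frame of stop_face between 0.073 and 0.0778 m and y of tray_mid in the frame of stop_face between -0.016 and 0.016 m and z of tray_mid in the frame of stop_face between -0.003 and 0.003 m and angle between the z axis of tray_mid and the z axis of stop_face, either way round below 0.04 rad and angle between the x axis of tray_mid and the x axis of stop_face, either way round below 0.06 rad and x of tray_top in the frame of tray_mid between -0.004 and 0.004 m and y of tray_top in the frame of tray_mid between -0.004 and 0.004 m and z of tray_top in the frame of tray_mid between 0.0325 and 0.0375 m and angle between the z axis of tray_top and the z axis of tray_mid, either way round below 0.04 rad and linear speed of each of tray_top, tray_mid, tray_deep below 0.02 m/s); the robot touches nothing.
It fails at once if the stop is pushed along the slope by more than 3 mm (distance of stop_face from where it was at the start of the episode above 0.003 m).
It fails at once if a tray is dropped (moves faster than 0.5 m/s while the fingers do not touch it) ((contact force between the fingers and tray_top below 0.1 N and linear speed of tray_top above 0.5 m/s) or (contact force between the fingers and tray_mid below 0.1 N and linear speed of tray_mid above 0.5 m/s) or (contact force between the fingers and tray_deep below 0.1 N and linear speed of tray_deep above 0.5 m/s)).
It fails at once if a bystander is moved by more than 30 mm (distance of any of multimeter, spool, flux_tin, heatsink, spanner from where it was at the start of the episode above 0.03 m).
It also fails if it takes over 72 s, if anything falls off the work surface, if the arm or the gripper's body presses on something with over 40 N, if the wrist force passes 120 N, or if a joint passes its speed limit or range.

ROBOT

A 7-joint arm with a two-finger parallel gripper is mounted at the origin on the work surface. World frame = base frame: x ahead of the robot, y to its left, z up, the work surface at z = 0. Lengths are in m, angles in rad, forces in N, time in s.
With the tool pointing down it reaches from about 0.425 to 0.95 m from the base axis. Payload 4.7 kg.
Tool frame: the origin (TCP) lies between the finger pads; the fingertips stand 25 mm ahead of it and the grasp point (between the pads) lies 6 mm ahead of it; z points along the fingers, y is the line along which they close (so a half turn about z gives the same grasp; the last joint's range is limited). The gripper opens to 85 mm and grips with 20 to 120 N. Pads are 22 mm wide; open, the fingers measure 114 mm over their backs; the gripper's body (76 mm by 85 mm) begins 54 mm behind the grasp point. The pads swing forward as they close: fully open they stand 13 mm farther back than shut.
Start: joints at [-0.029, 0.469, -0.049, 1.532, 0.024, 1.141, -0.082], TCP at [0.675, 0, 0.256] pointing down, gripper open.
Joint ranges: [-2.59, 2.59], [-0.33, 1.99], [-1.39, 1.29], [0.1, 2.45], [-1.04, 4.18], [0.21, 1.99], [-2.66, 2.66]. Speed limits (rad/s): [2.57, 2.57, 3.14, 3.14, 3.14, 3.14, 3.14].

INTERFACE

Orientations are given as a 3x3 rotation matrix whose columns are the frame's x, y, z axes.
In Python, from rig import * gives the robot as it stands. Calls block until the motion is done:
- movep(position, orientation): joint-space move of the TCP to a pose.
- move_l(position, attitude=None, feed=0.15, until_force=None): straight line of the TCP; attitude=None keeps the orientation; feed is the mean speed in m/s. With until_force (N) it stops when the force on the tool has changed by that much, and returns True; else False.
- move_joints(angles): joint-space move.
- command_gripper(opening, newtons=None): finger opening in m; newtons is the grip in N (None keeps the last); returns when the fingers have stopped.
- sleep(seconds).
- inverse_kinematics(position, orientation): joint angles nearest the present ones, or None.
- sense(): the state.
- camera(name): name is "scene" or "side" or "wrist"; returns (picture, depth): 400x640x3 uint8, red, green, blue; 400x640 float32, m along the optical axis (not along the pixel's ray), 0 where there is no reading.
- camera_params(name): a dict with "K" (3x3 intrinsics, pixels), "position" and "rotation" of the camera in the world; the wrist camera has in their place "tool_from_camera" (4x4, takes a point from camera to tool coordinates, whose origin is the TCP and whose axes are the flange's). Camera axes: x right, y down, z forward; pixel columns grow to the right and rows downward; lengths in m; the calibration is good to about 2 mm. A picture is of the moment at which its call begins: read the wrist's pose just before it. camera_params takes no time and is no camera call.
A pose or a line that the arm cannot do raises Unreachable and nothing moves.
- finish_job(): hands the job in; it is judged then, once.
The state is a dict: "time_s": time; "joint_pos": joint angles; "qd": joint speeds; "joint_efforts": joint torques, N m; "position": TCP position; "tcp_rot": TCP orientation; "wrist_force": force on the tool from outside, world axes, zero at the start; "ft_torque": the same for the moment, N m; "finger_gap": finger opening in m; "gripper_force": force on a finger pad.
Only numpy, scipy, OpenCV 4.12 (cv2) and the standard library are available. Lean on these libraries where they do the work, as an engineer would, in place of code of your own. Each camera call takes 0.05 s, during which the arm holds its last target. There are 200 camera calls.

## Working session

There is one attempt and no reset: what is moved stays moved. The work goes in short steps, each a Python script; the robot and the scene stay as the last script left them, time stands still between calls to the robot, and variables do not carry over. Pictures are saved under pics/ and viewed, at most 10 in all, crops included, and the job is handed in when it is done.

```bash
ls; mkdir -p pics; python3 - <<'E'
from rig import *
import cv2, numpy as np
for n in ["scene","side"]:
    p,d=camera(n); cv2.imwrite(f"pics/{n}0.png",p[:,:,::-1]); np.savez(f"pics/{n}0.npz",p=p,d=d)
    c=camera_params(n); print(n,c)
print(camera_params("wrist")); print(sense())
E
```

```text
pics
scene {'K': array([[441.35525704,   0.        , 313.51474823],
       [  0.        , 441.35525704, 196.1792709 ],
       [  0.        ,   0.        ,   1.        ]]), 'position': array([0.91282255, 0.39713359, 0.99305984]), 'rotation': array([[-0.64080881,  0.64358087, -0.41853043],
       [ 0.76758857,  0.52781709, -0.36361643],
       [-0.01310906, -0.55426779, -0.83223517]])}
side {'K': array([[481.17533684,   0.        , 319.52847739],
       [  0.        , 481.17533684, 201.91557054],
       [  0.        ,   0.        ,   1.        ]]), 'position': array([ 0.32692266, -0.85478226,  0.94507487]), 'rotation': array([[ 0.98713932, -0.09843157,  0.12596506],
       [-0.15901807, -0.6854733 ,  0.71052066],
       [ 0.01640802, -0.7214136 , -0.69231004]])}
{'K': array([[304.43636215,   0.        , 316.40492166],
       [  0.        , 304.43636215, 201.85490567],
       [  0.        ,   0.        ,   1.        ]]), 'tool_from_camera': array([[ 1.99654189e-03, -9.54057471e-01, -2.99617017e-01,
         7.77161770e-02],
       [ 9.99997991e-01,  1.95793280e-03,  4.29072643e-04,
    
[... 364 characters left out ...]
3956349e-03, -4.30720068e-05, -4.70325831e-03,
       -3.07747163e-04,  7.40384873e-04,  1.30366133e-03]), 'joint_efforts': array([ 5.33060393e-04, -5.11518788e+01, -4.69155551e-02, -2.38390929e+01,
        1.07741368e-02,  4.46335340e-03,  2.13932526e-05]), 'position': array([6.74526597e-01, 1.42364522e-05, 2.55389939e-01]), 'tcp_rot': array([[-2.93791574e-05,  9.99998528e-01, -1.71533827e-03],
       [ 9.99999998e-01,  2.92958051e-05, -4.86174885e-05],
       [-4.85671647e-05, -1.71533970e-03, -9.99998528e-01]]), 'wrist_force': array([-0.21834904,  0.74695419, -0.5665588 ]), 'ft_torque': array([-0.02201051, -0.02493286,  0.01105011]), 'gripper_force': 0.0, 'finger_gap': 0.0854817169671734}
```

View pics/scene0.png

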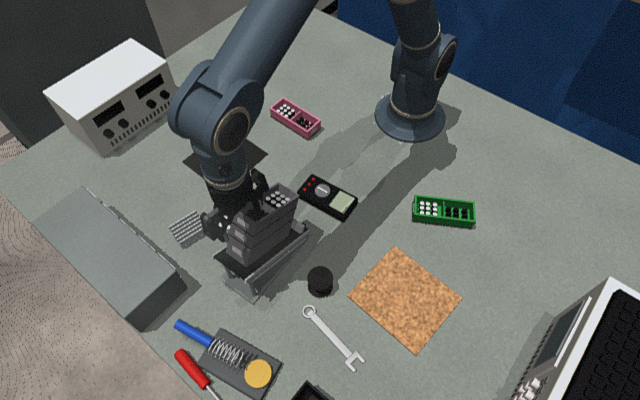

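View pics/side0.png

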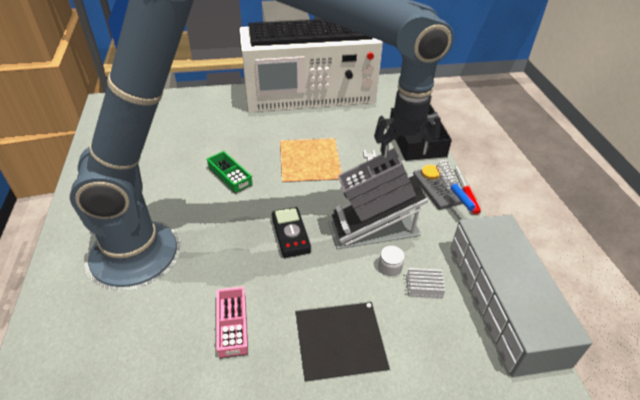

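Scene view: the grey stack sits on the rack at about (262,230), cork board at (405,300), spool (320,281). Side view: stack (375,185), cork (310,160), mat (342,340), tin (391,260). The candidates are the grey stack on the rack, the green tray (444,210 scene) and the pink tray (296,117 scene). Only the grey stack fits. Next I'll measure the board and mat and take a closer wrist view.

```bash
cat > h.py <<'E'
from rig import *
import cv2, numpy as np
def cam(n):
    c=camera_params(n)
    if n=="wrist":
        s=sense(); T=c["tool_from_camera"]
        R=s["tcp_rot"]@T[:3,:3]; p=s["position"]+s["tcp_rot"]@T[:3,3]
    else: R,p=c["rotation"],c["position"]
    return c["K"],R,p
def cloud(d,K,R,p):
    v,u=np.mgrid[:d.shape[0],:d.shape[1]]
    P=np.dstack([(u-K[0,2])/K[0,0]*d,(v-K[1,2])/K[1,1]*d,d])
    return P@R.T+p
def ray(uv,z,K,R,p):   # pixel -> world point at height z
    r=R@np.array([(uv[0]-K[0,2])/K[0,0],(uv[1]-K[1,2])/K[1,1],1]); return p+r*(z-p[2])/r[2]
def snap(n,name):
    K,R,p=cam(n); im,d=camera(n); cv2.imwrite(f"pics/{name}.png",im[:,:,::-1])
    np.savez(f"pics/{name}.npz",im=im,d=d,K=K,R=R,p=p); return im,d,K,R,p
E
python3 - <<'E'
from h import *
def big(mask):
    n,l,s,c=cv2.connectedComponentsWithStats(cv2.morphologyEx(mask.astype(np.uint8),cv2.MORPH_OPEN,np.ones((3,3))))
    return l==1+np.argmax(s[1:,4])
def rect(n,kind,z):
    f=np.load(f"pics/{n}0.npz"); im,d=f["p"],f["d"]; K,R,p=cam(n); W=cloud(d,K,R,p)
    hsv=cv2.cvtColor(im,cv2.COLOR_RGB2HSV); H,S,V=cv2.split(hsv)
    if kind=="board": m=(H>8)&(H<25)&(S>90)&(W[...,0]<.9)&(W[...,2]<.03)&(d>0)
    else: m=(V<75)&(W[...,2]<.02)&(d>0)&(W[...,1]<-.15)&(W[...,0]>.3)
    m=big(m); c=cv2.findContours(m.astype(np.uint8),0,1)[0][0][:,0]
    P=np.array([ray(q,z,K,R,p)[:2] for q in c],np.float32)
    print(n,kind,cv2.minAreaRect(P),"depth z",np.median(W[m][:,2]))
rect("scene","board",.006);rect("side","board",.006);rect("side","mat",.004)
R=np.diag([-1.,1,-1])
print(inverse_kinematics([.5,0,.42],R),inverse_kinematics([.5,0,.42],np.diag([1.,-1,-1])))
for n in ("scene","side"):
    f=np.load(f"pics/{n}0.npz"); K,R_,p=cam(n); W=cloud(f["d"],K,R_,p)
    for q in ((375,185),(380,230)) if n=="side" else ((262,230),(320,281)): print(n,q,W[q[1],q[0]])
movep([.5,0,.42],R); sleep(.3)
snap("wrist","w1"); print(sense()["time_s"],sense()["position"])
snap("side","s1");snap("scene","sc1")
E
```

```text
scene board ((0.4978025555610657, 0.30843067169189453), (0.19856730103492737, 0.179670050740242), 86.04759979248047) depth z 0.0052717490097853315
side board ((-0.42047494649887085, 0.9700866937637329), (0.3349907100200653, 1.46470046043396), 16.28466796875) depth z -0.2647135150416614
side mat ((0.4734332263469696, -0.32110166549682617), (0.1643119901418686, 0.1752690225839615), 89.40858459472656) depth z 0.004858383626047347
[ 0.23696923  0.0913848  -0.34859335  1.67482551  0.0317471   1.38094433
  1.45451938] [-0.2844564   0.0648898   0.21453082  1.70127341 -0.01406864  1.37693163
 -1.6384492 ]
scene (262, 230) [0.64596591 0.0230114  0.20162368]
scene (320, 281) [0.60673652 0.1447287  0.04848103]
side (375, 185) [ 0.60384395 -0.03926602  0.18788429]
side (380, 230) [ 0.63922179 -0.02311123  0.00879207]
1.825 [5.00147082e-01 6.73675816e-06 4.19706334e-01]
```

View wrist.

View pics/w1.png

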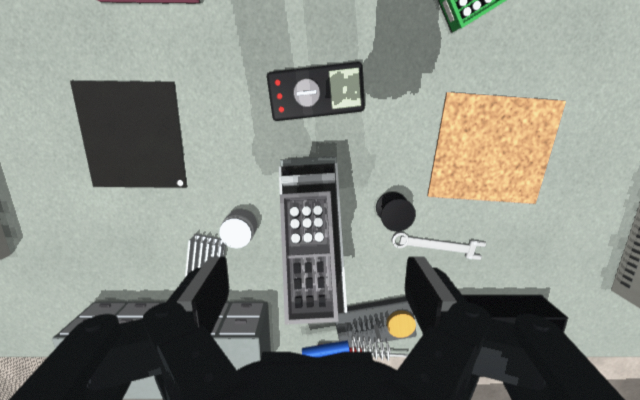

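View pics/s1.png

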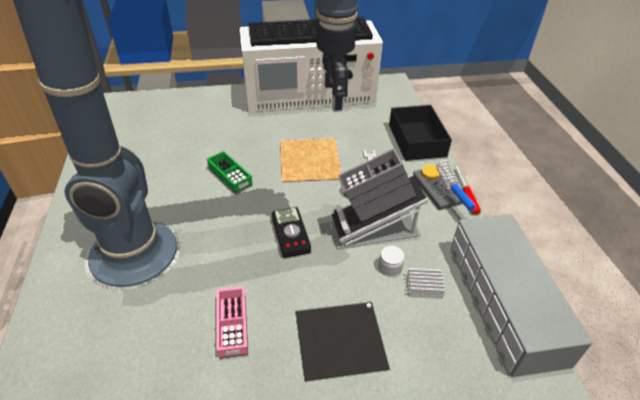

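Wrist view: the grey two-compartment tray_top spans about (283–337, 192–320), with the stop bar at (308,178), mat (130,133), board (497,148), tin (237,230) and spool (397,212). Next I'll fit the stack, deck and stop from the depth.

```bash
cat > fit.py <<'E'
from h import *
f=np.load("pics/w1.npz"); W=cloud(f["d"],f["K"],f["R"],f["p"]); im=f["im"]
reg=np.zeros(W.shape[:2],bool); reg[155:325,265:355]=1
t=np.radians(25)
m=reg&(W[...,2]>.03)&(f["d"]>0); P=W[m]
# height along nominal deck normal
yaw=0.
for it in range(4):
    X=np.array([np.cos(t)*np.cos(yaw),np.cos(t)*np.sin(yaw),np.sin(t)]); Y=np.array([-np.sin(yaw),np.cos(yaw),0]); Z=np.cross(X,Y)
    D=np.c_[P@X,P@Y,P@Z]
    h=np.histogram(D[:,2],bins=np.arange(D[:,2].min(),D[:,2].max()+.002,.002))
    if it==0: print([(round(b,3),n) for n,b in zip(*h) if n>60])
    zr=np.percentile(D[:,2],99.5); r=D[D[:,2]>zr-.006]
    (c,s,a)=cv2.minAreaRect(r[:,:2].astype(np.float32))
    da=(a+45)%90-45; print("rim",c,s,da,"z",np.median(r[:,2])); yaw+=np.radians(da)
c=np.array([(r[:,0].min()+r[:,0].max())/2,(r[:,1].min()+r[:,1].max())/2])
print("yaw",yaw,np.degrees(yaw),"ext",np.ptp(r[:,:2],axis=0),"rimcentre",c,np.median(r[:,2]))
A=np.c_[r[:,:2],np.ones(len(r))]; print("plane tilt",np.linalg.lstsq(A,r[:,2],rcond=None)[0])
rim=c[0]*X+c[1]*Y+np.median(r[:,2])*Z; print("rim world",rim)
b=D[(D[:,0]<c[0]-.08)]; 
for x in np.arange(b[:,0].min(),b[:,0].max(),.005):
    q=b[(b[:,0]>=x)&(b[:,0]<x+.005)]; print(round(x-c[0],4),len(q),np.percentile(q[:,2],[10,50,90]).round(4),np.percentile(q[:,1],[2,98]).round(4)) if len(q)>5 else 0
E
python3 fit.py
python3 - <<'E'
from h import *
f=np.load("pics/w1.npz"); K,R,p,im=f["K"],f["R"],f["p"],f["im"]; W=cloud(f["d"],K,R,p)
H,S,V=cv2.split(cv2.cvtColor(im,cv2.COLOR_RGB2HSV))
for n,m,z in (("board",(H>5)&(H<25)&(S>90)&(W[...,2]<.03),.006),("mat",(V<75)&(W[...,2]<.02),.004)):
    m=m.astype(np.uint8); m[:70]=0;m[215:]=0
    if n=="mat": m[:,200:]=0
    else: m[:,:415]=0
    c=max(cv2.findContours(m,0,1)[0],key=cv2.contourArea)[:,0]
    print(n,cv2.minAreaRect(np.array([ray(q,z,K,R,p)[:2] for q in c],np.float32)),np.median(W[m>0][:,2]))
E
```

```text
[(np.float64(-0.19), np.int64(160)), (np.float64(-0.188), np.int64(1058)), (np.float64(-0.186), np.int64(865)), (np.float64(-0.168), np.int64(62)), (np.float64(-0.166), np.int64(219)), (np.float64(-0.164), np.int64(155)), (np.float64(-0.092), np.int64(203)), (np.float64(-0.09), np.int64(2032)), (np.float64(-0.088), np.int64(813)), (np.float64(-0.086), np.int64(80)), (np.float64(-0.084), np.int64(72)), (np.float64(-0.082), np.int64(85)), (np.float64(-0.08), np.int64(69)), (np.float64(-0.078), np.int64(109)), (np.float64(-0.076), np.int64(534)), (np.float64(-0.074), np.int64(163)), (np.float64(-0.072), np.int64(68)), (np.float64(-0.07), np.int64(319)), (np.float64(-0.068), np.int64(449)), (np.float64(-0.066), np.int64(154)), (np.float64(-0.064), np.int64(79)), (np.float64(-0.06), np.int64(203)), (np.float64(-0.058), np.int64(923)), (np.float64(-0.056), np.int64(387))]
rim (0.6264783143997192, -0.008750054985284805) (0.15183421969413757, 0.06178004667162895) 3.194059371948242 z -0.057126164833527865
rim (0.625195324420929, -0.04172385483980179) (0.1518324762582779, 0.06184035912156105) 
[... 822 characters left out ...]
 184 [-0.1658 -0.1638 -0.1629] [-0.0923  0.0014]
-0.1154 329 [-0.1868 -0.1693 -0.1633] [-0.0889  0.0004]
-0.1104 174 [-0.1876 -0.1863 -0.185 ] [-0.091   0.0019]
-0.1054 179 [-0.1874 -0.1863 -0.1852] [-0.0912  0.0016]
-0.1004 99 [-0.1875 -0.1863 -0.1852] [-0.0911  0.0028]
-0.0954 24 [-0.1878 -0.1865 -0.1846] [-0.0091  0.0027]
-0.0904 27 [-0.1877 -0.1863 -0.1855] [-0.0094  0.0039]
-0.0854 28 [-0.1875 -0.1867 -0.1856] [-0.0096  0.0036]
board ((0.4959876835346222, 0.30758410692214966), (0.19935660064220428, 0.1783885955810547), 86.17767333984375) 0.005453124269465537
mat ((0.47335532307624817, -0.317044198513031), (0.1695082187652588, 0.17692914605140686), 89.90673065185547) 0.003861968910715663
```

The fit agrees with the given sizes: rim to deck is 130 mm, the rim measures 152×62 mm, and the stop face is about 113 mm downhill of the stack's middle, a 38 mm gap. The pick is the grey top tray with two compartments at (310,255) in the wrist view. Here is the crop to confirm it, with a reachability check alongside.

```bash
cat >> h.py <<'E'
t=np.radians(25); yaw=.0611
X=np.array([np.cos(t)*np.cos(yaw),np.cos(t)*np.sin(yaw),np.sin(t)]); Y=np.array([-np.sin(yaw),np.cos(yaw),0]); Z=np.cross(X,Y)
RD=np.c_[-X,Y,-Z]
RIM=np.array([.5919,-.0088,.2130]); DECK=RIM-.130*Z     # stack axis on the deck
def flat(a): return np.array([[-np.cos(a),-np.sin(a),0],[-np.sin(a),np.cos(a),0],[0,0,-1]])
BY=np.radians(-3.9); BRD=np.array([.497,.308,.006]); MAT=np.array([.473,-.319,.004])
def bpos(y): return BRD+y*np.array([-np.sin(BY),np.cos(BY),0])
G=.008  # TCP below the rim
def st(tag):
    s=sense(); print(tag,round(s["time_s"],2),"pos",s["position"].round(4),"F",s["wrist_force"].round(1),"gap",round(s["finger_gap"],4),"gf",round(s["gripper_force"],1)); return s
def place_flat(p,a,h,g=G,up=.1):   # p = spot on the support, h = tray height
    R=flat(a); tz=np.array([0,0,1]); q=p+(h-g)*tz
    movep(q+up*tz,R); move_l(q+.012*tz,feed=.12)
    hit=move_l(q-.006*tz,feed=.02,until_force=4); st(f"down {hit}")
    command_gripper(.075); sleep(.1); move_l(q+(up)*tz,feed=.2); st("released")
E
python3 - <<'E'
from h import *
im=cv2.imread("pics/w1.png")[150:330,230:390]; cv2.imwrite("pics/crop1.png",cv2.resize(im,None,fx=3,fy=3,interpolation=2))
for n,p,R in (("hi",RIM+.12*Z,RD),("g",RIM,RD),("deep",DECK+.045*Z,RD),("low",DECK-.06*X+.03*Z,RD),("b1",bpos(.048)+[0,0,.032],flat(BY)),("b2",bpos(-.048)+[0,0,.13],flat(BY)),("m",MAT+[0,0,.05],flat(0)),("mu",MAT+[0,0,.15],flat(0))):
    print(n,inverse_kinematics(p,R))
E
```

```text
hi [ 0.28578274  0.02975388 -0.34483354  2.02161042  0.01343139  0.65567573
  1.56638493]
g [ 0.21857892  0.24282434 -0.31659683  2.05930345  0.19651488  0.42065879
  1.39719127]
deep [ 0.12379784  0.40042165 -0.22133119  2.05137602  0.32231324  0.27408369
  1.27843204]
low [ 0.45933073  0.47508421 -0.63043252  2.16298869  1.12821714  0.29975663
  0.52881046]
b1 [-0.31235393  0.6910324  -0.52155657  1.82764235  0.48338053  0.75214878
  0.4074895 ]
b2 [-0.1598585   0.47006763 -0.5185734   1.90902835  0.30605069  0.84070524
  0.66452984]
m [ 0.5945644   0.55460619 -0.09862256  1.94598607  0.08635721  0.64497133
  2.01237403]
mu [ 0.59118631  0.41288498 -0.09216337  1.88565443  0.04938207  0.84521973
  2.04474236]
```

View pics/crop1.png

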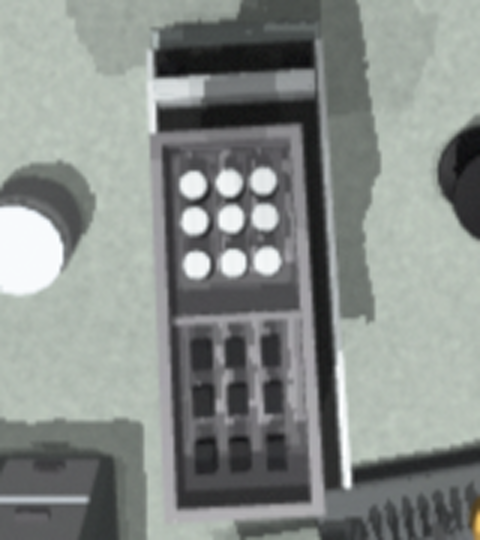

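The crop confirms the grey tray with two compartments and one cross wall, nested at the top of the stack, with the stop bar visible above it. Picking tray_top.

```bash
cat >> h.py <<'E'
def pick(rim,R,g=G,N=50,up=.07,pre=.06):
    z=-R[:,2]; movep(rim+pre*z,R); hit=move_l(rim-g*z,feed=.1,until_force=10); st(f"at {hit}")
    command_gripper(.05,N); st("grip"); move_l(rim+up*z,feed=.12); st("lifted")
E
python3 - <<'E'
from h import *
pick(RIM,RD); place_flat(bpos(.048),BY,.040)
snap("side","s2"); snap("wrist","w2")
E
```

```text
at False 3.58 pos [ 0.5955 -0.0084  0.2062] F [0.1 0.2 0.3] gap 0.0855 gf 0.0
grip 3.94 pos [ 0.5954 -0.009   0.2068] F [-3.5 -1.2  6.5] gap 0.0591 gf 53.7
lifted 4.74 pos [ 0.5619 -0.0107  0.2756] F [ 0.3 -0.9 -1.5] gap 0.0594 gf 54.2
down True 7.72 pos [0.5002 0.3558 0.0386] F [-0.5 -0.8  4. ] gap 0.0594 gf 55.1
released 8.78 pos [0.4998 0.3552 0.1371] F [ 0.2 -1.1 -0.4] gap 0.0752 gf 0.0
```

```bash
python3 - <<'E'
from h import *
pick(RIM-.035*Z,RD); place_flat(bpos(-.048),BY,.040)
p=RIM-.09*Z; movep(p+.16*Z,RD); sleep(.2); im,*_=snap("wrist","w3"); s,*_=snap("scene","sc3"); st("look")
cv2.imwrite("pics/v3.png",np.vstack([im[:,100:540],s[:,200:]])[:,:,::-1])
E
```

```text
at False 11.15 pos [ 0.6102 -0.0075  0.1744] F [ 0.1 -0.2 -0.1] gap 0.0752 gf 0.0
grip 11.43 pos [ 0.6102 -0.0079  0.1751] F [-3.9 -0.4  6.2] gap 0.0592 gf 54.2
lifted 12.23 pos [ 0.5768 -0.0099  0.2441] F [-0.6 -0.1 -1.8] gap 0.0598 gf 54.0
down True 14.89 pos [0.4937 0.2601 0.0385] F [-0.4 -1.1  5. ] gap 0.0592 gf 54.9
released 15.95 pos [0.4932 0.2595 0.1373] F [ 0.1 -0.6 -0.6] gap 0.0751 gf 0.0
look 17.44 pos [ 0.5624 -0.0098  0.276 ] F [0.3 0.4 0. ] gap 0.0751 gf 0.0
```

View pics/v3.png

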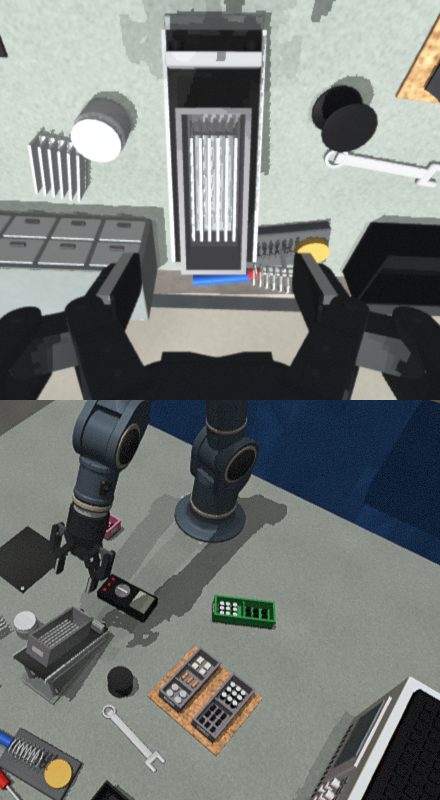

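Both shallow trays stand side by side on the cork at about (190,680) and (220,710) in the picture. The deep tray with its heat sink is on the deck at (213,190), and the stop is at (215,58). Moving the deep tray to the mat, then looking again at the bare deck.

```bash
python3 - <<'E'
from h import *
pick(RIM-.070*Z,RD,g=.012,N=60,up=.08); place_flat(MAT,0,.060,g=.012)
movep(DECK-.02*X+.24*Z,RD); sleep(.2); snap("wrist","w4"); snap("side","s4"); st("look")
f=np.load("pics/w4.npz"); W=cloud(f["d"],f["K"],f["R"],f["p"])-DECK
D=np.dstack([W@X,W@Y,W@Z])
m=(abs(D[...,1])<.07)&(abs(D[...,0])<.17)&(f["d"]>0)
dk=D[m&(abs(D[...,2])<.008)]; print("deck z",np.median(dk[:,2]),"tilt",np.linalg.lstsq(np.c_[dk[:,:2],np.ones(len(dk))],dk[:,2],rcond=None)[0], cv2.minAreaRect(dk[:,:2].astype(np.float32)))
s=D[m&(D[...,2]>.019)&(D[...,2]<.027)&(D[...,0]<-.08)]; print("stop",cv2.minAreaRect(s[:,:2].astype(np.float32)),len(s),s[:,:2].min(0),s[:,:2].max(0),np.median(s[:,2]))
E
```

```text
at False 18.73 pos [ 0.6267 -0.0066  0.1392] F [ 0.6  0.  -0.6] gap 0.0748 gf 0.0
grip 19.01 pos [ 0.6266 -0.0072  0.1398] F [-3.7 -1.8  5.9] gap 0.0591 gf 65.7
lifted 19.93 pos [ 0.5872 -0.0092  0.2212] F [-0.6  0.  -4.6] gap 0.0593 gf 65.1
down True 22.71 pos [ 0.473  -0.3191  0.0525] F [-0.5 -0.   3.7] gap 0.0594 gf 66.0
released 23.77 pos [ 0.4723 -0.3187  0.1512] F [-0.3  0.4  0.8] gap 0.0748 gf 0.0
look 25.38 pos [ 0.5276 -0.0134  0.3039] F [-0.4  0.2 -1.3] gap 0.0748 gf 0.0
deck z -0.00014867620747478218 tilt [-7.28030140e-04  1.32367821e-05 -1.69537379e-04] ((-0.024763084948062897, 0.00016212090849876404), (0.24080033600330353, 0.09817209839820862), 0.07886798679828644)
stop ((-0.12177988141775131, -4.3511390686035156e-05), (0.084996797144413, 0.020407481119036674), 89.96339416503906) 1119 [-0.13200526 -0.04254776] [-0.11156567  0.0424491 ] 0.022299568417716544
```

The deep tray is on the mat. The bare deck and stop confirm the frame: yaw error under 0.1°, and the stop face near x = −0.112. Now I'll put tray_mid back, feeling for the stop.

```bash
python3 - <<'E'
from h import *
def dx(): return (sense()["position"]-DECK)@np.c_[X,Y,Z]
pick(bpos(-.048)+[0,0,.040],flat(BY),up=.12)
q=DECK-.012*X+(.040-G)*Z
movep(q+.08*Z,RD); move_l(q+.010*Z,feed=.12); sleep(.15)
hit=move_l(q-.006*Z,feed=.02,until_force=4); st(f"deck {hit}"); a=dx(); print(a.round(4))
c=DECK+a[0]*X+(a[2]+.002)*Z
move_l(c,feed=.05); sleep(.25)
hit=move_l(c-.036*X,feed=.015,until_force=4); st(f"stop {hit}"); b=dx(); print(b.round(4))
if hit and -.048<b[0]<-.033:
    sleep(.1); st("hold"); p=DECK+b@np.c_[X,Y,Z].T
    hit=move_l(p-.007*Z,feed=.015,until_force=4); st(f"seat {hit}"); print(dx().round(4))
    command_gripper(.075); sleep(.1); print(dx().round(4)); e=sense()["position"]; move_l(e+.10*Z,feed=.15)
    movep(DECK-.02*X+.24*Z,RD); sleep(.2); im,*_=snap("wrist","w5"); st("look")
    cv2.imwrite("pics/v5.png",cv2.resize(im[:300,220:420],None,fx=2.5,fy=2)[:,:,::-1])
    f=np.load("pics/w5.npz"); W=cloud(f["d"],f["K"],f["R"],f["p"])-DECK; D=np.dstack([W@X,W@Y,W@Z])
    m=(abs(D[...,1])<.07)&(abs(D[...,0])<.17)&(f["d"]>0)
    r=D[m&(D[...,2]>.0365)&(D[...,2]<.044)]; print("mid rim",cv2.minAreaRect(r[:,:2].astype(np.float32)),np.median(r[:,2]),r.min(0),r.max(0),"tilt",np.linalg.lstsq(np.c_[r[:,:2],np.ones(len(r))],r[:,2],rcond=None)[0])
    s=D[m&(D[...,2]>.019)&(D[...,2]<.025)&(D[...,0]<-.08)]; print("stop",s[:,:2].min(0),s[:,:2].max(0))
E
```

```text
at False 27.49 pos [0.4939 0.2605 0.0383] F [-0.1  1.   0.6] gap 0.0749 gf 0.0
grip 27.77 pos [0.4943 0.2606 0.0389] F [ 0.8 -0.9  4.2] gap 0.0592 gf 55.5
lifted 28.99 pos [0.4933 0.2597 0.1652] F [-0.   0.1 -3.4] gap 0.0592 gf 55.0
deck True 31.5 pos [ 0.6218 -0.0071  0.1203] F [-2.3 -0.4  5. ] gap 0.0591 gf 55.5
[-0.012  -0.0002  0.0333]
stop True 33.52 pos [ 0.6003 -0.0083  0.1126] F [ 1.7 -0.5 -0.3] gap 0.0592 gf 54.9
[-0.0348 -0.      0.0355]
hold 33.62 pos [ 0.6004 -0.0082  0.1125] F [ 2.7 -0.2  2. ] gap 0.0594 gf 55.0
seat True 33.89 pos [ 0.6012 -0.0083  0.1107] F [-0.8 -0.2  3.6] gap 0.059 gf 55.5
[-0.0348 -0.0001  0.0333]
[-0.0345 -0.0001  0.0332]
look 35.92 pos [ 0.527  -0.0126  0.303 ] F [0.6 0.8 0.6] gap 0.0751 gf 0.0
mid rim ((-0.036066003143787384, 0.0014966651797294617), (0.15199905633926392, 0.061772286891937256), 0.11528259515762329) 0.039844236521722476 [-0.11207029 -0.02952165  0.03650057] [0.03998839 0.03234682 0.04238133] tilt [-0.00094958  0.00103167  0.03973944]
stop [-0.13229137 -0.04280809] [-0.08684905  0.04261594]
```

View pics/v5.png

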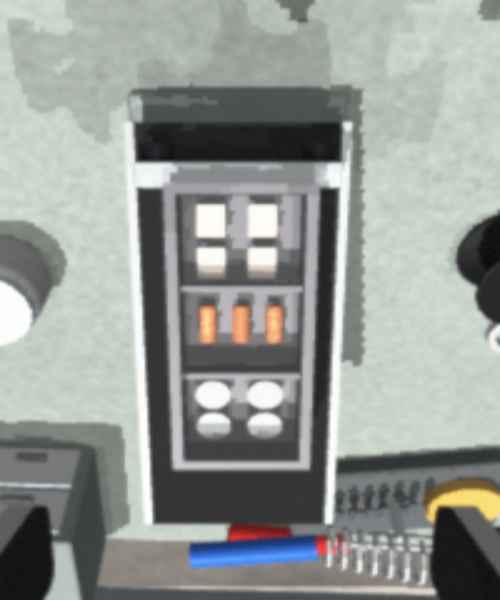

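tray_mid sits square against the stop: its rim's lower edge at y≈185 meets the bar at y≈172. It is flat and central. Now nesting tray_top.

```bash
python3 - <<'E'
from h import *
def dx(): return (sense()["position"]-DECK)@np.c_[X,Y,Z]
pick(bpos(.048)+[0,0,.040],flat(BY),up=.12)
q=DECK-.0355*X+.0007*Y+(.075-G)*Z
movep(q+.08*Z,RD); move_l(q+.014*Z,feed=.12); sleep(.15)
hit=move_l(q-.004*Z,feed=.02,until_force=4); st(f"nest {hit}"); a=dx(); print(a.round(4))
if a[2]<.0700:
    command_gripper(.075); sleep(.1); e=sense()["position"]; move_l(e+.10*Z,feed=.15)
    movep(DECK-.02*X+.26*Z,RD); sleep(.2); im,*_=snap("wrist","w6"); sd,*_=snap("side","s6"); st("look")
    cv2.imwrite("pics/v6.png",np.hstack([cv2.resize(im[:300,220:420],(400,600)),cv2.resize(sd[120:390,280:460],(400,600))])[:,:,::-1])
    f=np.load("pics/w6.npz"); W=cloud(f["d"],f["K"],f["R"],f["p"])-DECK; D=np.dstack([W@X,W@Y,W@Z])
    m=(abs(D[...,1])<.07)&(abs(D[...,0])<.17)&(f["d"]>0)
    r=D[m&(D[...,2]>.0715)&(D[...,2]<.085)]; print("top rim",cv2.minAreaRect(r[:,:2].astype(np.float32)),np.median(r[:,2]),r.min(0),r.max(0),"tilt",np.linalg.lstsq(np.c_[r[:,:2],np.ones(len(r))],r[:,2],rcond=None)[0])
    s=D[m&(D[...,2]>.019)&(D[...,2]<.025)&(D[...,0]<-.115)]; print("stop",s[:,:2].min(0),s[:,:2].max(0))
E
```

```text
at False 38.3 pos [0.5003 0.3565 0.0383] F [0.3 0.2 0.5] gap 0.0751 gf 0.0
grip 38.58 pos [0.5007 0.3565 0.039 ] F [ 0.2 -0.7  3.3] gap 0.0589 gf 56.3
lifted 39.79 pos [0.5    0.3553 0.165 ] F [ 0.4  0.8 -2.8] gap 0.0591 gf 55.7
nest True 42.67 pos [ 0.5856 -0.0085  0.1421] F [-1.6 -0.8  5.8] gap 0.0588 gf 56.4
[-0.0356  0.0007  0.0684]
look 44.92 pos [ 0.5188 -0.0134  0.3214] F [ 0.3 -0.1  0.8] gap 0.0751 gf 0.0
top rim ((-0.03731144964694977, 0.0021949298679828644), (0.15121738612651825, 0.06168832629919052), 0.13790658116340637) 0.07484066987821171 [-0.1129559  -0.02874816  0.07152085] [0.03822378 0.03311653 0.07729598] tilt [-0.00129153 -0.00102045  0.07474025]
stop [-0.1321993 -0.042483 ] [-0.11556834  0.04303493]
```

View pics/v6.png

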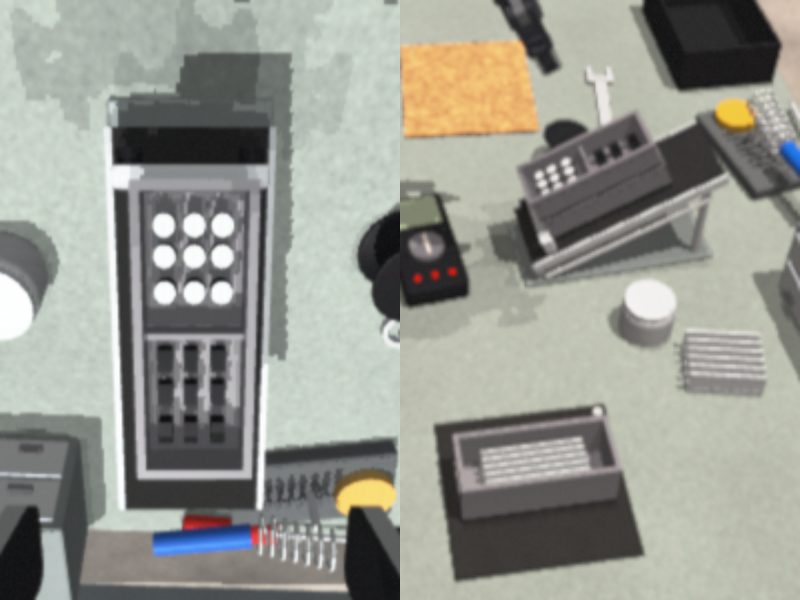

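tray_top is fully nested: its rim is 74.8 mm above the deck against 75 expected, and it's level with the slope. The deep tray is flat in the middle of the mat (540,465), and the bystanders haven't moved. Handing in.

```bash
python3 -c "
from rig import *
print(finish_job())"
```

```text
the job is handed in; nothing more can be done
None
```

I handed the job in at about 45 s of the 72 s allowed; no verdict came back. By my last measurements, the deep tray is flat in the middle of the mat, and the shallow trays are back on the slope, fully nested in order, with the lower one felt square against the stop.

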